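# Clamp the well plate in the shaker nest

## Task

The well plate has been left standing half out of the bench shaker's nest, with the nest's cam lever swung in where its cam blocks the way. With fingertips only, push the lever by its peg fully open, slide the plate along the platform until it is fully home against the back stop, then push the lever round to its closed stop so that its cam clamps the plate against the side rail. Only push: do not lift or tip the plate, and leave the other things on the bench where they stand.

Things in the scene. Friction and masses are not known exactly. Their poses are not given: they have to be found in the camera images.
- shaker: white bench shaker, fixed; origin under its centre on the bench, x from its front (control panel, robot side) to its back, y to its left, z up. Its dark platform spans x -89..97 mm, y -93..101 mm, top 72 mm above the bench; the control panel in front of it is lower. The nest is formed by two bare aluminium rails on the platform; the cam lever stands at the left (+y)
- back_stop (a point): fixed: foot of the back stop's face in the middle of its length, on the platform's top; shaker's axes. The face looks to -x at shaker x = 80 mm; the rail is 12 mm high, 9 mm thick, from shaker y -84 to 45 mm
- side_rail (a point): fixed: foot of the side rail's face in the middle of its length, on the platform's top; shaker's axes. The face looks to +y at shaker y = -75 mm; the rail is 12 mm high, 9 mm thick, from shaker x -87 to 89 mm
- nest_home (a point): fixed in the shaker: the point on the platform's top where the plate's origin lies when the plate is home against the back stop and clamped against the side rail (shaker x 37.3, y -11.2, z 72 mm); axes as the shaker's
- plate: loose white 24-well plate, 85.4 mm along its x (toward the back stop), 127.6 mm along its y, 20 mm high, about 0.15 kg; origin at the centre of its underside. Lies flat on the platform and slides on it. It starts 55 to 73 mm short of home along the shaker's x, and 1 to 5 mm off the side rail
- lever (a joint): cam lever's angle, rad, counter-clockwise from above: 0 = open stop, 1.83 = closed stop. Its arm points from pivot to peg at 0.96 rad + this value from the shaker's x axis (open: back and left; closed: front and left). Stiff, stays where left; the peg needs 1 to 5 N. Near closed, its round cam (radius 14 mm, 10 mm off the pivot) presses the plate on the side rail; open it leaves 9 mm play
- lever_peg (a point): the upright white plastic finger peg at the end of the lever's arm, 65 mm from the pivot: 12 mm in diameter, from 20 to 52 mm above the platform; this point is on its axis, 36 mm above the platform (108 mm above the bench). Below it the flat steel arm, 12 mm wide, lies 15 to 21 mm above the platform
- lever_pivot (a point): fixed in the shaker: foot of the lever's pivot axis, on the platform's top (shaker x 50, y 74.6 mm); the hub rises to 26 mm above the platform
- clamp_block: small steel block under the lever that carries its pivot and gives up to 5 mm on a spring, away from the plate; it carries the lever and cam. Origin at the pivot's foot
- dropper: bystander: small white dropper bottle with a green pointed cap, 31 mm across, 96 mm high, stands right of the shaker; origin under its centre
- jar: bystander: small clear jar with a black lid, 41 mm across, 33 mm high, right of the shaker; origin under its centre
- beaker: bystander: small clear beaker, 57 mm across, 60 mm high, right of the shaker; origin under its centre
- petri: bystander: two stacked clear petri dishes, 62 mm across, 30 mm high, on the bench left of the shaker's front; origin under their centre
- tube: bystander: blue-capped conical tube, 125 mm long, 24 mm across, lying on the bench behind the shaker; origin under its centre
Not all that is in view belongs to the job. Several things have the shape of the plate; the one meant has the colours described above.

How it is judged:
On the way, in this order (a step that is already met when the one before it is completed fails the run):
1. the lever is swung fully open (within 0.15 rad of its open stop) while the plate is still short of home (value of joint lever below 0.15 rad and x of plate in the frame of nest_home below -0.02 m), for 0.1 s.
2. the plate is home against the back stop (within 3 mm) with the lever still open (x of plate in the frame of nest_home above -0.003 m and value of joint lever below 0.5 rad), for 0.2 s.
At the end, for the whole second after the job is handed in: lever within 0.13 rad of its closed stop, its cam pressing on the plate with more than 2 N, the plate at rest within 3 mm of home both ways and square within 0.04 rad (value of joint lever above 1.7 rad and contact force between clamp_block and plate above 2 N and x of plate in the frame of nest_home between -0.003 and 0.003 m and y of plate in the frame of nest_home between -0.003 and 0.003 m and angle between the x axis of plate and the x axis of nest_home, either way round below 0.04 rad and linear speed of plate below 0.01 m/s); the robot touches nothing.
It fails at once if the plate is lifted (more than 8 mm), tipped or knocked off the platform (z of plate in the frame of nest_home above 0.008 m or z of plate in the frame of nest_home below -0.01 m or angle between plate's own z axis and vertical above 0.15 rad).
It fails at once if a bystander is moved by more than 20 mm (distance of any of dropper, jar, beaker, petri, tube from where it was at the start of the episode above 0.02 m).
It also fails if it takes over 64 s, if anything falls off the work surface, if the arm or the gripper's body presses on something with over 40 N, if the wrist force passes 120 N, or if a joint passes its speed limit or range.

## Robot

A 6-joint arm with a two-finger parallel gripper is mounted at the origin on a cart in front of the work surface, level with it; the furniture and walls round the work are solid. World frame = base frame: x ahead of the robot, y to its left, z up, the work surface at z = 0. Lengths are in m, angles in rad, forces in N, time in s.
With the tool pointing down it reaches from about 0.25 to 0.775 m from the base axis. Payload 4 kg.
Tool frame: the origin (TCP) lies on the centre line of the jaws, within the pads' length; the fingertips stand ahead of it and the grasp point (between the pads) is the TCP (bot.tip_reach is the z of the fingertips in the tool frame, in m); z points along the fingers, y is the line along which they close (so a half turn about z gives the same grasp; the last joint's range is limited). The gripper opens to 85 mm and grips with 20 to 120 N. Pads are 22 mm wide; open, the fingers measure 114 mm over their backs; the gripper's body (76 mm by 85 mm) begins 54 mm behind the grasp point. The pads swing forward as they close: fully open they stand 13 mm farther back than shut.
Start: joints at [-1.41, 0.087, 1.371, -0, 1.684, -0.103], TCP at [0.143, -0.531, 0.25] pointing down, gripper open.
Joint ranges: [-3.1, 3.1], [-0.76, 2.03], [0.27, 2.55], [-1.08, 4.22], [0.17, 2.65], [-2.57, 2.57]. Speed limits (rad/s): [2.79, 2.79, 3.14, 3.14, 3.14, 3.14].

## Interface

Orientations are given as [roll, pitch, yaw] about the fixed x, y, z axes, in that order (R = Rz(yaw) Ry(pitch) Rx(roll)).
In Python, from cell import bot gives the robot as it stands. The module is installed in compiled form; this text tells all that it offers.
- The arm moves only by the tool servo_tool, never from a script. Its argument "commands" is a list of rows, each a list of 5 numbers: the shift along the tool's x, y, z in mm, then the turn about the tool's z in degrees, then the opening, from 0 (shut) to 1 (fully open). In form: [[x, y, z, twist, grip], ...]. A call has 1 to 8 rows; each row shifts and turns the commanded pose from where the row before left it, along the tool's axes as they then stand; what a row does not reach is not made up. A row lasts 1/8 s, in which the tool goes at most 62.5 mm and 10.7 degrees, less where a joint would pass 70% of its speed; a pose out of reach is approached as far as the arm can. A call is refused whole if a number of a shift passes 62.5 or a number of a turn 10.7, either way. A call with a gripper value outside its range is refused whole. The fingers move at their own pace and stop on an object; "newtons" is the grip in N (left out, the last holds). Time passes only in rows, so rows that do not move let the fingers close. It gives the time, the measured TCP pose, the force, the opening and the grip force at its end, in the units of the state.
- bot.read_state(): the state, without advancing time (a new reading comes with each control period).
- bot.get_image(name): name is "scene" or "top"; returns a dict with "color" (480x640x3 uint8, red, green, blue), "mtx" (3x3 intrinsics, pixels), "dist" ([k1, k2, p1, p2, k3] as OpenCV has them; the pictures are not rectified), "origin" and "rotation" of the camera in the world. Camera axes: x right, y down, z forward; pixel columns grow to the right and rows downward; lengths in m; the calibration is good to about 2 mm. A picture is of the moment at which its call begins. There is no depth.
- bot.finish_job(): hands the job in; it is judged then, once.
The state is a dict: "time": time; "joint_pos": joint angles; "dq": joint speeds; "joint_torque": joint torques, N m; "tool_pos": TCP position; "orientation": TCP orientation; "ft_force": force on the tool from outside, world axes, zero at the start; "torque": the same for the moment, N m; "opening": finger opening in m; "gripper_force": force on a finger pad.
Only numpy, scipy, OpenCV 4.12 (cv2) and the standard library are available. Lean on these libraries where they do the work, as an engineer would, in place of code of your own. Each camera call takes 0.05 s, during which the arm holds its last target. There are 200 camera calls.

## Working session

There is one attempt and no reset: what is moved stays moved. The work goes in short steps, Python scripts to look and compute and a tool call to move; the robot and the scene stay as the last step left them, time stands still between calls to the robot, and variables do not carry over. Pictures are saved under pics/ and viewed, at most 12 in all, crops included, and the job is handed in when it is done.

Besides the shell and the picture viewer there is one more tool, called after "Call:" as name([rows], argument=value, ...), one row to a line, values as JSON. servo_tool: Moves the arm, as the interface text tells. Its arguments: {"type":"object","properties":{"commands":{"type":"array","items":{"type":"array","items":{"type":"number"}}},"newtons":{"type":"number"}},"required":["commands"]}

```bash
mkdir -p pics
python3 - <<'E'
from cell import bot
import cv2
for n in("scene","top"):
    i=bot.get_image(n); cv2.imwrite(f"pics/{n}0.png",i["color"][:,:,::-1]); print(n,i["mtx"],i["dist"],i["origin"],i["rotation"])
s=bot.read_state();print(s,bot.tip_reach)
E
```

```text
scene [[526.42486918   0.         328.98691629]
 [  0.         526.42486918 233.65277634]
 [  0.           0.           1.        ]] [-0.12011781  0.          0.          0.          0.        ] [0.06087301 0.53309279 0.59036128] [-2.13411825  0.00860543 -2.42959784]
top [[525.72956806   0.         323.71342474]
 [  0.         525.72956806 234.31393144]
 [  0.           0.           1.        ]] [-0.08941925  0.          0.          0.          0.        ] [ 0.37486854 -0.06245875  1.04760092] [-2.94053306  0.00325718 -1.49627447]
{'time': 0.1, 'joint_pos': array([-1.41011454e+00,  8.79051340e-02,  1.37210083e+00,  2.94868352e-05,
        1.68362546e+00, -1.03132481e-01]), 'dq': array([-0.00184567, -0.00198005, -0.00255747,  0.00101744, -0.00086802,
        0.0009361 ]), 'joint_torque': array([ 2.34588559e-03, -3.53014576e+01, -3.14219105e+01, -1.16045717e-04,
        7.96887005e-03, -2.53635150e-06]), 'tool_pos': array([ 0.14334131, -0.53056582,  0.24924417]), 'orientation': array([-3.13956773e+00, -2.39041559e-04,  2.63817319e-01]), 'ft_force': array([ 0.28416876, -0.07919786, -0.21234259]), 'torque': array([-0.01795024,  0.02134808,  0.03845209]), 'gripper_force': 0.0, 'opening': 0.085598888373416} 0.019
```

View pics/scene0.png

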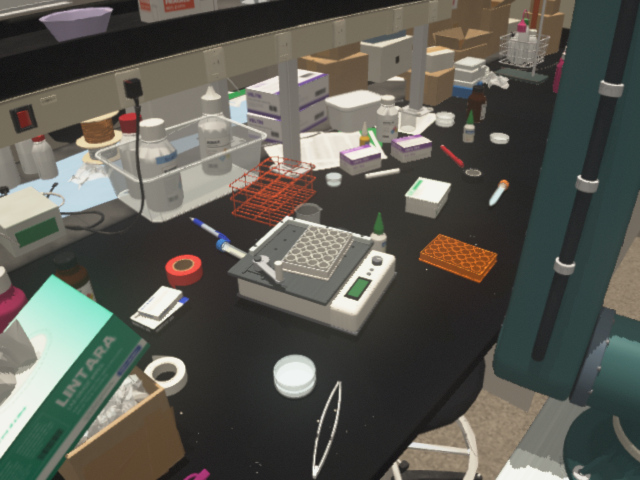

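View pics/top0.png

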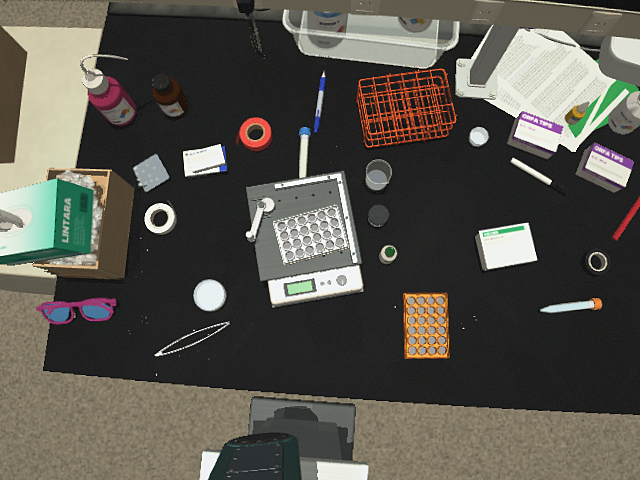

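The plate could be: the white 24-well plate on the shaker at top (311,235), the orange plate at (427,325), or the white/green box at (507,246). The description fits the white one on the shaker, so I'll check that in a crop.

Run:
```python
import cv2
i=cv2.imread("pics/top0.png")[160:310,235:405]
cv2.imwrite("pics/crop.png",cv2.resize(i,None,fx=4,fy=4,interpolation=cv2.INTER_CUBIC)[:600,:680])
```

```text
(no output)
```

View pics/crop.png

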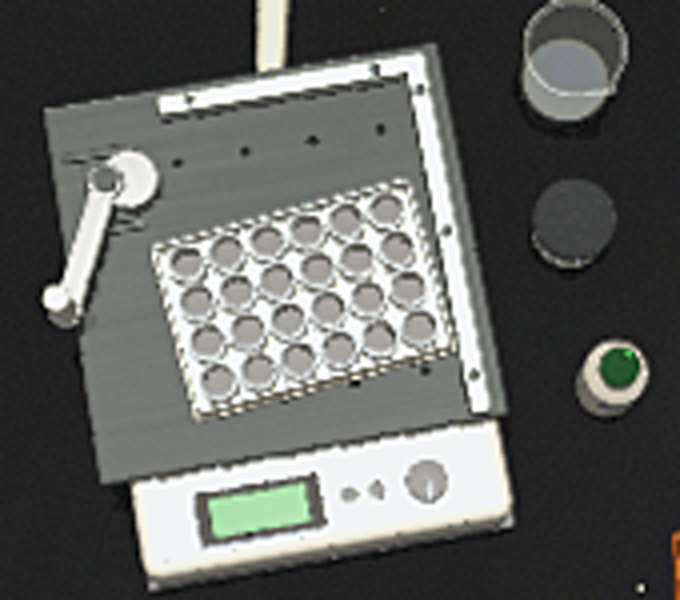

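The crop shows the white 24-well plate, turned about 4° relative to the nest, with the lever pivot at crop (105,180) and the peg top at (57,296). Next I'll compute the poses.

```bash
cat > h.py <<'E'
import numpy as np, cv2
from scipy.spatial.transform import Rotation as R
def cam(im): return R.from_euler('xyz',im["rotation"]).as_matrix(),np.array(im["origin"])
def ray(im,px,z):
    Rm,o=cam(im); u=cv2.undistortPoints(np.array(px,float).reshape(-1,1,2),im["mtx"],im["dist"]).reshape(-1,2)
    d=np.c_[u,np.ones(len(u))]@Rm.T
    return (o+d*((z-o[2])/d[:,2])[:,None])[:,:2]
def fit(m,w):
    m=np.array(m,float);w=np.array(w);a=m-m.mean(0);b=w-w.mean(0)
    t=np.arctan2((a[:,0]*b[:,1]-a[:,1]*b[:,0]).sum(),(a*b).sum())
    c,s=np.cos(t),np.sin(t);M=np.array([[c,-s],[s,c]]);o=w.mean(0)-M@m.mean(0)
    return t,o,1000*np.linalg.norm(m@M.T+o-w,axis=1)
def proj(im,P):
    Rm,o=cam(im);return cv2.projectPoints((np.array(P,float)-o)@Rm,np.zeros(3),np.zeros(3),im["mtx"],im["dist"])[0].reshape(-1,2)
E
python3 - <<'E'
from h import *
from cell import bot
im=bot.get_image("top")
c=lambda l:np.array(l)/4+[235,160]-.375
t,o,e=fit(np.array([[97,101],[97,-93],[-89,-93],[-89,101]])/1e3,ray(im,c([[45,108],[437,44],[505,412],[102,482]]),.072)); print("shaker",t,o,e)
M=np.array([[np.cos(t),-np.sin(t)],[np.sin(t),np.cos(t)]])
S=lambda w:(np.array(w)-o)@M*1000
h=np.array([42.7,63.8])/1e3
t2,o2,e2=fit([[h[0],h[1]],[h[0],-h[1]],[-h[0],-h[1]],[-h[0],h[1]]],ray(im,c([[153,243],[408,180],[457,350],[197,418]]),.092))
print("plate rel",t2-t,S(o2),e2)
pg=ray(im,c([[57,296]]),.124);pv=ray(im,c([[105,180]]),.098)
print("peg",pg,S(pg),"pivot",pv,S(pv))
d=S(pg)[0]-[50,74.6];print("lever",np.arctan2(d[1],d[0])-.96,np.linalg.norm(d), np.linalg.norm(S(pv)-[50,74.6]))
for n,p,z in(("dropper",(388,252),.09),("jar",(378,215),.033),("beaker",(377,175),.06),("petri",(209,295),.03)):print(n,S(ray(im,[p],z)))
# verify in scene cam
sc=bot.get_image("scene");img=sc["color"][:,:,::-1].copy()
def W(p,z):p=np.atleast_2d(p)/1e3@M.T+o;return np.c_[p,np.full(len(p),z)]
for p in np.r_[proj(sc,W([[97,101],[97,-93],[-89,-93],[-89,101]],.072)),proj(sc,np.r_[np.c_[pg,[.124]],W([50,74.6],.098)])]:cv2.circle(img,tuple(int(v) for v in np.round(p)),2,(0,0,255),-1)
cv2.imwrite("pics/chk.png",cv2.resize(img[190:350,200:420],None,fx=3,fy=3))
E
```

```text
shaker 0.24509448517874496 [ 0.58680896 -0.00786075] [1.07007886 1.66891334 1.9867177  1.74383045]
plate rel 0.08596123661956404 [-21.38794973  -7.68923014] [2.055573   2.74731099 1.75159499 2.24065075]
peg [[0.55369898 0.08880855]] [[ -8.66386406 101.81435207]] pivot [[0.61543845 0.07634965]] [[48.20736375 74.74683067]]
lever 1.747237196417284 64.66892533733923 1.798639473461204
dropper [[ -79.10517103 -143.0084831 ]]
jar [[   5.70119557 -146.26093811]]
beaker [[  79.47573574 -155.95346056]]
petri [[-94.46141116 206.43234366]]
```

View pics/chk.png

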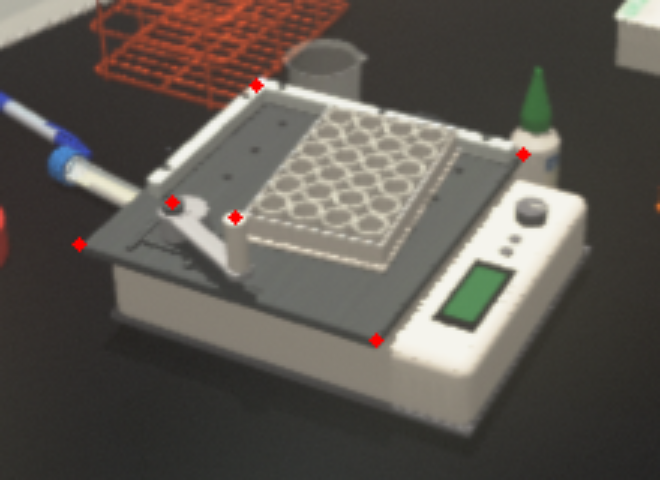

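Call:
servo_tool([
  [34, -29, 0, 0, 0],
  [34, -29, 0, 0, 0],
  [34, -29, 0, 0, 0],
  [34, -29, 0, 0, 0],
  [34, -29, 0, 0, 0],
  [34, -29, 0, 0, 0],
  [34, -29, 0, 0, 0],
  [34, -29, 0, 0, 0],
])

```text
time: 1.2
tool_pos: [0.3461, -0.2347, 0.2502]
orientation: [3.141, -0.0, 0.264]
ft_force: [0.7, -0.4, 0.4]
opening: 0.0
gripper_force: 0.0
```

Call:
servo_tool([
  [34, -29, 0, 0, 0],
  [34, -29, 0, 0, 0],
  [34, -29, 0, 0, 0],
  [34, -29, 0, 0, 0],
  [34, -29, 5, -8, 0],
  [30, -32, 5, -8, 0],
  [26, -36, 5, -8, 0],
  [22, -38, 5, -8, 0],
])

```text
time: 2.2
tool_pos: [0.4838, 0.0785, 0.2296]
orientation: [-3.141, 0.001, 0.827]
ft_force: [0.5, 0.2, 0.5]
opening: -0.0002
gripper_force: 0.0
```

```bash
cat >> h.py <<'E'
T0,O0=.245,np.array([.5868,-.00786])
M0=np.array([[np.cos(T0),-np.sin(T0)],[np.sin(T0),np.cos(T0)]])
S=lambda w:(np.array(w)[...,:2]-O0)@M0*1000
def st():
    from cell import bot
    s=bot.read_state();y=s["orientation"][2];p=S(s["tool_pos"])
    print("t",s["time"],"sh",p.round(1),"z",s["tool_pos"][2].round(4),"phi",round(y-T0,3),"rp",s["orientation"][:2].round(3),"F",s["ft_force"].round(1),"op",round(s["opening"],4),"q6",s["joint_pos"][5].round(2))
    return p,s["tool_pos"][2]*1000,y-T0
def go(x,y,z,phi,n):
    "per-row command: translate first direction in current tool axes, allowing constant twist"
    p,pz,f=st();d=np.array([x,y])-p;k=(phi-f)/n
    for i in range(n):
        a=f+k*i;dd=d/n
        print([round(float(dd@[np.cos(a),np.sin(a)]),1),round(float(dd@[np.sin(a),-np.cos(a)]),1),round((pz-z)/n,1),round(-np.degrees(k),1),0],end=",")
    print()
E
python3 -c "
from h import *
go(-20,77,160,1.0,4)"
```

```text
t 2.2 sh [-79.  108.8] z 0.2296 phi 0.582 rp [-3.141e+00  1.000e-03] F [0.5 0.2 0.5] op -0.0002 q6 0.79
[8.0, 14.7, np.float64(17.4), np.float64(-6.0), 0],[6.4, 15.5, np.float64(17.4), np.float64(-6.0), 0],[4.7, 16.1, np.float64(17.4), np.float64(-6.0), 0],[3.0, 16.5, np.float64(17.4), np.float64(-6.0), 0],
```

Call:
servo_tool([
  [8, 14.7, 17, -6, 0],
  [6.4, 15.5, 17, -6, 0],
  [4.7, 16, 17, -6, 0],
  [3, 16.5, 17, -6, 0],
  [0, 0, 10, 0, 0],
  [0, 0, 10, 0, 0],
  [0, 0, 0, 0, 0],
])

```text
time: 3.08
tool_pos: [0.5474, 0.0605, 0.1416]
orientation: [-3.14, 0.001, 1.241]
ft_force: [-1.0, 0.9, 0.1]
opening: 0.0001
gripper_force: 0.0
```

Run:
```python
from h import *
from cell import bot
st()
i=bot.get_image("scene")["color"][:,:,::-1]
cv2.imwrite("pics/a.png",cv2.resize(i[150:350,200:420],None,fx=3,fy=3)[:600])
```

```text
t 3.075 sh [-21.6  75.9] z 0.1416 phi 0.996 rp [-3.14e+00  1.00e-03] F [-1.   0.9  0.1] op 0.0001 q6 0.34
```

View pics/a.png

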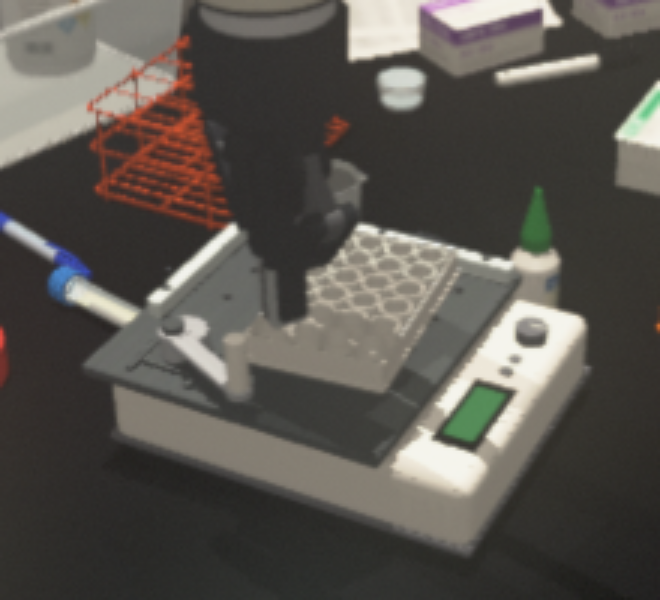

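The closed fingers stand beside the peg; the lowest fingertip is at crop (285,322). I'll check how far the tip reaches when shut.

Run:
```python
from h import *
from cell import bot
i=bot.get_image("scene");s=bot.read_state();p=s["tool_pos"];y=s["orientation"][2]
for r in(.019,.032):
    P=[[p[0]+a*np.cos(y)+b*np.sin(y),p[1]+a*np.sin(y)-b*np.cos(y),p[2]-r] for a in(-.011,.011) for b in(-.0145,.0145)]
    print(r,((proj(i,P)-[200,150])*3).round())
```

```text
0.019 [[311. 323.]
 [285. 296.]
 [273. 336.]
 [248. 308.]]
0.032 [[312. 344.]
 [286. 317.]
 [274. 356.]
 [249. 329.]]
```

```bash
cat >> h.py <<'E'
def arc(th,off,z,dz0=0,phiclip=(-9,1.0),pv=(49.5,74.6)):
    p,pz,f=st();rows=[]
    for t in th:
        e=np.array([np.cos(t),np.sin(t)]);c=np.array([-e[1],e[0]])
        g=np.array(pv)+65*e+off*c;ph=np.clip(t-np.pi/2,*phiclip);d=g-p
        rows.append([round(float(d@[np.cos(f),np.sin(f)]),1),round(float(d@[np.sin(f),-np.cos(f)]),1),0,round(float(-np.degrees(ph-f)),1),0]);p=g;f=ph
    for r in range(0,len(rows),8):print(rows[r:r+8])
E
python3 -c "
from h import *
arc(np.r_[2.7,np.arange(2.6,0.9,-.1)],17,120)"
```

```text
t 3.175 sh [-20.8  75.6] z 0.1429 phi 0.996 rp [ 3.141 -0.   ] F [ 0.3 -0.9  0.7] op 0.0001 q6 0.34
[[11.8, -2.6, 0, -0.2, 0], [6.3, -2.2, 0, -0.0, 0], [6.5, -1.6, 0, 4.1, 0], [6.6, -1.4, 0, 5.7, 0], [6.6, -1.4, 0, 5.7, 0], [6.6, -1.4, 0, 5.7, 0], [6.6, -1.4, 0, 5.7, 0], [6.6, -1.4, 0, 5.7, 0]]
[[6.6, -1.4, 0, 5.7, 0], [6.6, -1.4, 0, 5.7, 0], [6.6, -1.4, 0, 5.7, 0], [6.6, -1.4, 0, 5.7, 0], [6.6, -1.4, 0, 5.7, 0], [6.6, -1.4, 0, 5.7, 0], [6.6, -1.4, 0, 5.7, 0], [6.6, -1.4, 0, 5.7, 0]]
[[6.6, -1.4, 0, 5.7, 0], [6.6, -1.4, 0, 5.7, 0]]
```

Call:
servo_tool([
  [0, 0, 12, 0, 0],
  [0, 0, 11, 0, 0],
  [11.8, -2.6, 0, 0, 0],
  [6.3, -2.2, 0, 0, 0],
  [6.5, -1.6, 0, 4.1, 0],
  [6.6, -1.4, 0, 5.7, 0],
  [6.6, -1.4, 0, 5.7, 0],
  [6.6, -1.4, 0, 5.7, 0],
])

```text
time: 4.18
tool_pos: [0.5559, 0.1057, 0.1194]
orientation: [-3.141, 0.001, 0.868]
ft_force: [-0.5, 0.4, -0.1]
opening: -0.0003
gripper_force: 0.6
```

Call:
servo_tool([
  [6.6, -1.4, 0, 5.7, 0],
  [6.6, -1.4, 0, 5.7, 0],
  [6.6, -1.4, 0, 5.7, 0],
  [6.6, -1.4, 0, 5.7, 0],
  [6.6, -1.4, 0, 5.7, 0],
  [6.6, -1.4, 0, 5.7, 0],
  [6.6, -1.4, 0, 5.7, 0],
  [6.6, -1.4, 0, 5.7, 0],
])

```text
time: 5.18
tool_pos: [0.595, 0.1414, 0.1194]
orientation: [-3.141, 0.001, 0.073]
ft_force: [-0.7, 0.5, -0.9]
opening: 0.0002
gripper_force: 0.6
```

Run:
```python
from h import *
from cell import bot
arc([1.1,1.03,.96,.93],17,120)
i=bot.get_image("scene")["color"][:,:,::-1]
cv2.imwrite("pics/b.png",cv2.resize(i[150:350,200:420],None,fx=3,fy=3)[:600])
```

```text
t 5.175 sh [ 44.2 142.8] z 0.1194 phi -0.172 rp [-3.141e+00  1.000e-03] F [-0.7  0.5 -0.9] op 0.0002 q6 1.64
[[19.8, -0.9, 0, 17.1, 0], [4.6, -1.0, 0, 4.0, 0], [4.6, -1.0, 0, 4.0, 0], [2.0, -0.5, 0, 1.7, 0]]
```

View pics/b.png

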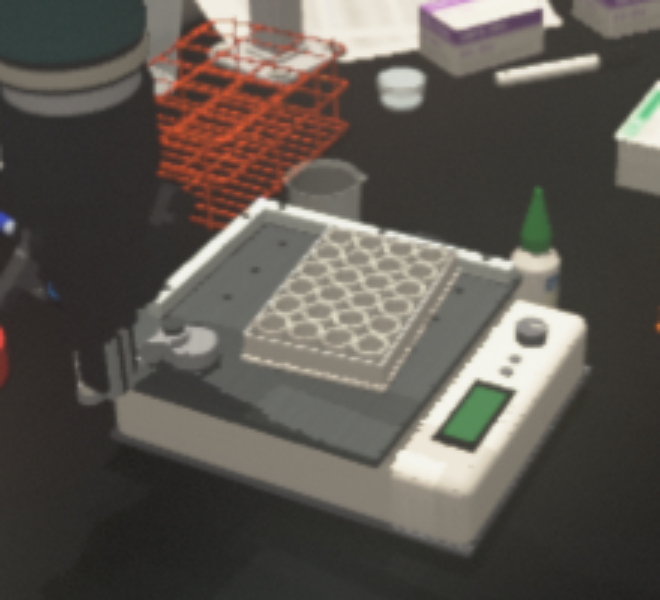

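The lever has followed: its arm now points left from the pivot at crop (175,325) towards the fingers. I'll continue to the open stop.

Call:
servo_tool([
  [6.6, -1.2, 0, 5.7, 0],
  [6.6, -1.2, 0, 5.7, 0],
  [6.6, -1.2, 0, 5.7, 0],
  [4.6, -1, 0, 4, 0],
  [4.6, -1, 0, 4, 0],
  [2, -0.5, 0, 1.7, 0],
  [0, 0, 0, 0, 0],
])

```text
time: 6.1
tool_pos: [0.6259, 0.1437, 0.1194]
orientation: [-3.141, 0.002, -0.391]
ft_force: [-2.5, 3.2, 2.2]
opening: -0.0003
gripper_force: 2.0
```

Run:
```python
from h import *
from cell import bot
st()
i=bot.get_image("top")["color"][:,:,::-1]
cv2.imwrite("pics/c.png",cv2.resize(i[160:310,235:405],None,fx=4,fy=4,interpolation=cv2.INTER_CUBIC))
```

```text
t 6.1 sh [ 74.8 137.6] z 0.1194 phi -0.636 rp [-3.141e+00  2.000e-03] F [-2.5  3.2  2.2] op -0.0003 q6 2.1
```

View pics/c.png

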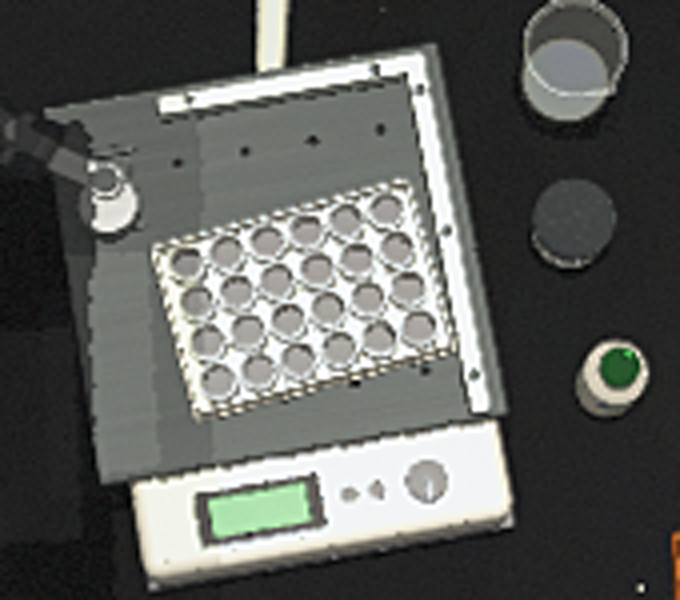

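Call:
servo_tool([
  [2, 0, 0, 0, 0],
  [2, -0.5, 0, 0, 0],
  [0, 0, 0, 0, 0],
])

```text
time: 6.52
tool_pos: [0.6277, 0.1434, 0.1192]
orientation: [-3.141, 0.007, -0.39]
ft_force: [-8.5, 5.1, 3.7]
opening: -0.0001
gripper_force: 5.2
```

Call:
servo_tool([
  [-8, 0, 0, 0, 0],
  [-10, 0, -5, 0, 0],
  [0, 0, -35, 0, 0.3],
  [0, 0, -35, 0, 0.8],
])

```text
time: 7.02
tool_pos: [0.6136, 0.1479, 0.1952]
orientation: [3.141, -0.001, -0.393]
ft_force: [-0.0, 0.4, 0.1]
opening: 0.0357
gripper_force: 0.0
```

```bash
python3 -c "
from h import *
go(-104,-9,150,0,8)"
```

```text
t 7.025 sh [ 63.8 144.6] z 0.1952 phi -0.638 rp [ 3.141e+00 -1.000e-03] F [-0.   0.4  0.1] op 0.0357 q6 2.11
[-5.4, 27.9, np.float64(5.6), np.float64(-4.6), 0],[-7.6, 27.4, np.float64(5.6), np.float64(-4.6), 0],[-9.8, 26.7, np.float64(5.6), np.float64(-4.6), 0],[-11.9, 25.8, np.float64(5.6), np.float64(-4.6), 0],[-13.9, 24.8, np.float64(5.6), np.float64(-4.6), 0],[-15.8, 23.6, np.float64(5.6), np.float64(-4.6), 0],[-17.7, 22.3, np.float64(5.6), np.float64(-4.6), 0],[-19.4, 20.8, np.float64(5.6), np.float64(-4.6), 0],
```

Call:
servo_tool([
  [-5.4, 28, 0, -4.6, 1],
  [-7.6, 27.4, 0, -4.6, 1],
  [-10, 26.7, 4, -4.6, 1],
  [-12, 25.8, 6, -4.6, 1],
  [-14, 25, 6, -4.6, 1],
  [-16, 23.6, 6, -4.6, 1],
  [-17.7, 22.3, 6, -4.6, 1],
  [-19.4, 20.8, 6, -4.6, 1],
])

```text
time: 8.02
tool_pos: [0.4876, -0.0431, 0.1608]
orientation: [3.139, -0.001, 0.252]
ft_force: [-0.0, -0.2, 0.2]
opening: 0.0853
gripper_force: 0.0
```

```bash
python3 -c "
from h import *
go(-104,-9,86,0,4)"
```

```text
t 8.025 sh [-104.8  -10.1] z 0.1608 phi 0.007 rp [ 3.139e+00 -1.000e-03] F [-0.  -0.2  0.2] op 0.0853 q6 1.12
[0.2, -0.3, np.float64(18.7), np.float64(0.1), 0],[0.2, -0.3, np.float64(18.7), np.float64(0.1), 0],[0.2, -0.3, np.float64(18.7), np.float64(0.1), 0],[0.2, -0.3, np.float64(18.7), np.float64(0.1), 0],
```

Call:
servo_tool([
  [0, 0, 19, 0.4, 1],
  [0, 0, 19, 0, 1],
  [0, 0, 19, 0, 1],
  [0, 0, 17, 0, 1],
  [7, 0, 0, 0, 1],
  [7, 0, 0, 0, 1],
  [6, 0, 0, 0, 1],
  [6, 0, 0, 0, 1],
])

```text
time: 9.02
tool_pos: [0.5143, -0.0355, 0.087]
orientation: [3.141, -0.001, 0.243]
ft_force: [-0.8, -0.6, 0.5]
opening: 0.0854
gripper_force: 0.0
```

Run:
```python
from h import *
from cell import bot
st()
i=bot.get_image("scene")["color"][:,:,::-1]
cv2.imwrite("pics/d.png",cv2.resize(i[150:350,200:420],None,fx=3,fy=3)[:600])
```

```text
t 9.025 sh [-77.1  -9.2] z 0.087 phi -0.002 rp [ 3.141e+00 -1.000e-03] F [-0.8 -0.6  0.5] op 0.0854 q6 1.15
```

View pics/d.png

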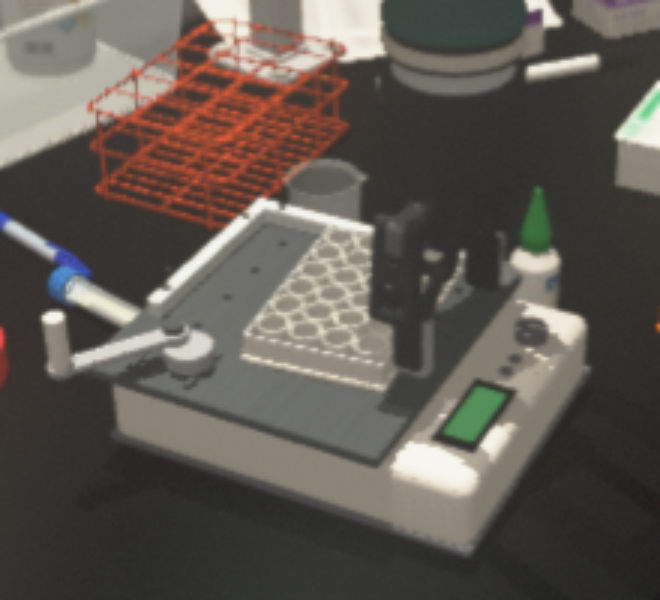

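The lever is fully open (peg at crop (55,345)) and the left finger stands at the plate's front edge near (410,360). Now pushing.

Call:
servo_tool([
  [5, 0, 0, 0, 1],
  [6, 0, 0, 0, 1],
  [6, 0, 0, 0, 1],
  [6, 0, 0, 0, 1],
  [6, 0, 0, 0, 1],
  [6, 0, 0, 0, 1],
  [6, 0, 0, 0, 1],
  [6, 0, 0, 0, 1],
])

```text
time: 10.07
tool_pos: [0.5591, -0.024, 0.0862]
orientation: [-3.141, 0.0, 0.243]
ft_force: [-1.3, 1.1, 0.3]
opening: 0.0855
gripper_force: 0.9
```

Call:
servo_tool([
  [3, 0, 0, 0, 1],
  [3, 0, 0, 0, 1],
  [2, 0, 0, 0, 1],
  [2, 0, 0, 0, 1],
  [0, 0, 0, 0, 1],
])

```text
time: 10.7
tool_pos: [0.5689, -0.0219, 0.0863]
orientation: [3.141, -0.001, 0.243]
ft_force: [-0.4, -0.2, 0.1]
opening: 0.0853
gripper_force: 0.3
```

Run:
```python
from h import *
from cell import bot
st()
i=bot.get_image("top")["color"][:,:,::-1]
cv2.imwrite("pics/e.png",cv2.resize(i[160:310,235:405],None,fx=4,fy=4,interpolation=cv2.INTER_CUBIC))
```

```text
t 10.7 sh [-20.8  -9.3] z 0.0863 phi -0.002 rp [ 3.141e+00 -1.000e-03] F [-0.4 -0.2  0.1] op 0.0853 q6 1.19
```

View pics/e.png

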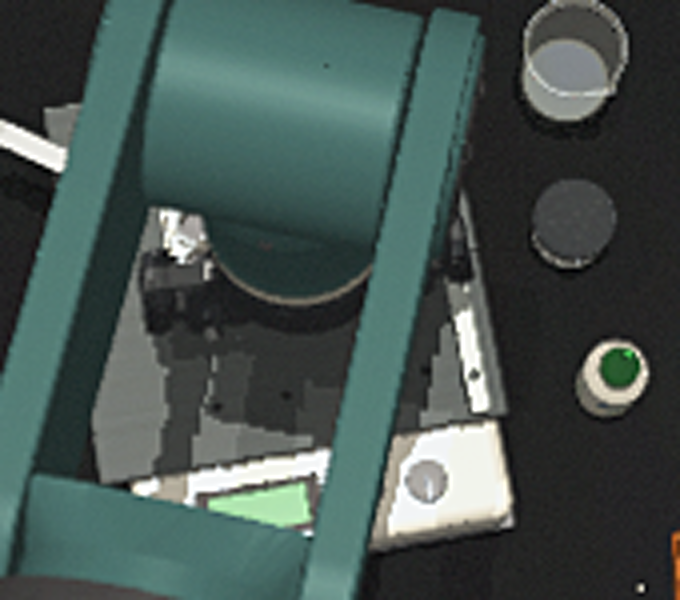

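The arm hides the plate from above, so I'll feel for the back stop instead.

Call:
servo_tool([
  [2, 0, 0, 0, 1],
  [1.5, 0, 0, 0, 1],
  [0, 0, 0, 0, 1],
])

```text
time: 11.12
tool_pos: [0.5723, -0.0211, 0.0864]
orientation: [3.141, -0.001, 0.243]
ft_force: [-1.0, 0.1, -0.4]
opening: 0.0855
gripper_force: 0.1
```

Call:
servo_tool([
  [2, 0, 0, 0, 1],
  [0, 0, 0, 0, 1],
])

```text
time: 11.38
tool_pos: [0.5741, -0.0206, 0.0864]
orientation: [3.141, -0.0, 0.243]
ft_force: [-0.0, -0.3, -0.0]
opening: 0.0851
gripper_force: 0.3
```

Call:
servo_tool([
  [2, 0, 0, 0, 1],
  [0, 0, 0, 0, 1],
])

```text
time: 11.62
tool_pos: [0.5743, -0.0206, 0.0864]
orientation: [3.141, 0.005, 0.243]
ft_force: [-6.4, -2.6, 3.7]
opening: 0.0852
gripper_force: 3.4
```

Call:
servo_tool([
  [1.5, 0, 0, 0, 1],
  [0, 0, 0, 0, 1],
  [0, 0, 0, 0, 1],
])

```text
time: 12.0
tool_pos: [0.5743, -0.0206, 0.0864]
orientation: [3.142, 0.008, 0.243]
ft_force: [-9.6, -3.7, 6.4]
opening: 0.0853
gripper_force: 5.4
```

Call:
servo_tool([
  [-4, 0, 0, 0, 1],
  [-10, 0, 0, 0, 1],
  [-6, 0, -20, 0, 1],
  [0, 0, -40, 0, 0.5],
  [0, 0, -40, 0, 0],
  [-10, -40, 0, 0, 0],
  [-10, -60, 0, 0, 0],
  [0, -40, 0, 0, 0],
])

```text
time: 13.0
tool_pos: [0.504, 0.1084, 0.1885]
orientation: [-3.141, -0.003, 0.243]
ft_force: [1.2, 0.2, 0.4]
opening: -0.0001
gripper_force: 0.0
```

Run:
```python
from h import *
from cell import bot
go(104,115,170,-.61,8)
a=bot.get_image("top")["color"][160:310,235:405,::-1]
cv2.imwrite("pics/f.png",cv2.resize(a,None,fx=4,fy=4,interpolation=cv2.INTER_CUBIC))
```

```text
t 13.0 sh [-52.1 132.8] z 0.1885 phi -0.002 rp [-3.141e+00 -3.000e-03] F [1.2 0.2 0.4] op -0.0001 q6 1.43
[19.5, 2.2, np.float64(2.3), np.float64(4.4), 0],[19.6, 0.7, np.float64(2.3), np.float64(4.4), 0],[19.6, -0.8, np.float64(2.3), np.float64(4.4), 0],[19.5, -2.3, np.float64(2.3), np.float64(4.4), 0],[19.3, -3.8, np.float64(2.3), np.float64(4.4), 0],[18.9, -5.2, np.float64(2.3), np.float64(4.4), 0],[18.5, -6.6, np.float64(2.3), np.float64(4.4), 0],[17.9, -8.0, np.float64(2.3), np.float64(4.4), 0],
```

View pics/f.png

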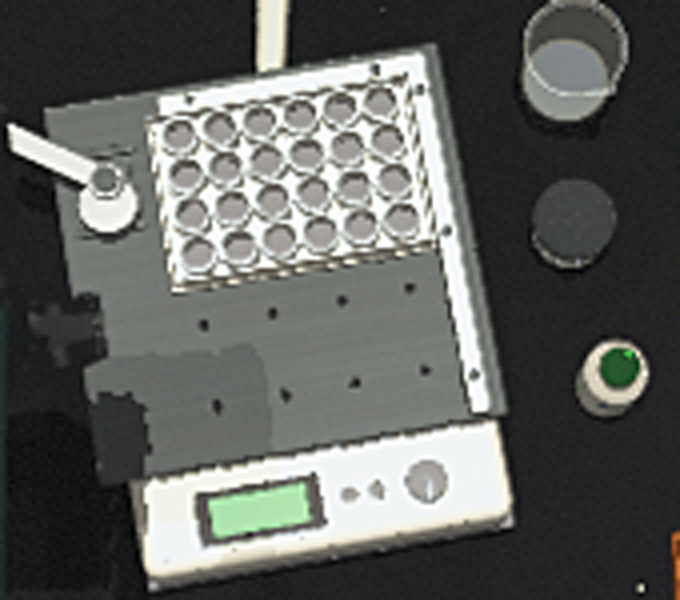

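The plate is square against the back stop, and the lever is open. Moving behind the peg.

Call:
servo_tool([
  [19.5, 2.2, 0, 4.4, 0],
  [19.6, 0.7, 0, 4.4, 0],
  [19.6, -0.8, 0, 4.4, 0],
  [19.5, -2.3, 0, 4.4, 0],
  [19.3, -3.8, 0, 4.4, 0],
  [19, -5, 0, 4.4, 0],
  [19, -6.6, 0, 4.4, 0],
  [23, -7, 0, 4.4, 0],
])

```text
time: 14.05
tool_pos: [0.6666, 0.124, 0.1882]
orientation: [-3.14, -0.002, -0.374]
ft_force: [0.7, 0.9, 0.4]
opening: -0.0001
gripper_force: 0.0
```

```bash
python3 -c "
from h import *
go(109,112.3,120,-.61,4)"
```

```text
t 14.05 sh [109.4 108.6] z 0.1882 phi -0.619 rp [-3.14e+00 -2.00e-03] F [0.7 0.9 0.4] op -0.0001 q6 2.04
[-0.6, -0.7, np.float64(17.1), np.float64(-0.1), 0],[-0.6, -0.7, np.float64(17.1), np.float64(-0.1), 0],[-0.6, -0.7, np.float64(17.1), np.float64(-0.1), 0],[-0.6, -0.7, np.float64(17.1), np.float64(-0.1), 0],
```

Call:
servo_tool([
  [-0.5, -1, 17, 0, 0],
  [-0.5, -1, 17, 0, 0],
  [-0.5, -1, 17, 0, 0],
  [0, 0, 17, 0, 0],
  [0, 0, 0, 0, 0],
])

```text
time: 14.68
tool_pos: [0.6637, 0.1272, 0.1154]
orientation: [3.139, 0.004, -0.371]
ft_force: [0.9, 0.3, -0.4]
opening: -0.0003
gripper_force: 0.0
```

```bash
python3 -c "
from h import *
arc(np.arange(.96,2.95,.1),-17,120,phiclip=(-9,1.15))"
```

```text
t 14.675 sh [107.3 112.4] z 0.1154 phi -0.616 rp [3.139 0.004] F [ 0.9  0.3 -0.4] op -0.0003 q6 2.05
[[-8.7, -0.8, 0, -0.3, 0], [-6.6, -1.4, 0, -5.7, 0], [-6.6, -1.4, 0, -5.7, 0], [-6.6, -1.4, 0, -5.7, 0], [-6.6, -1.4, 0, -5.7, 0], [-6.6, -1.4, 0, -5.7, 0], [-6.6, -1.4, 0, -5.7, 0], [-6.6, -1.4, 0, -5.7, 0]]
[[-6.6, -1.4, 0, -5.7, 0], [-6.6, -1.4, 0, -5.7, 0], [-6.6, -1.4, 0, -5.7, 0], [-6.6, -1.4, 0, -5.7, 0], [-6.6, -1.4, 0, -5.7, 0], [-6.6, -1.4, 0, -5.7, 0], [-6.6, -1.4, 0, -5.7, 0], [-6.6, -1.4, 0, -5.7, 0]]
[[-6.6, -1.4, 0, -5.7, 0], [-6.6, -1.4, 0, -5.7, 0], [-6.6, -1.4, 0, -3.5, 0], [-6.6, -1.1, 0, -0.0, 0]]
```

Call:
servo_tool([
  [-8.7, -0.8, -4, -0.3, 0],
  [-6.6, -1.4, 0, -5.7, 0],
  [-6.6, -1.4, 0, -5.7, 0],
  [-6.6, -1.4, 0, -5.7, 0],
  [-6.6, -1.4, 0, -5.7, 0],
  [-6.6, -1.4, 0, -5.7, 0],
  [-6.6, -1.4, 0, -5.7, 0],
  [-6.6, -1.4, 0, -5.7, 0],
])

```text
time: 15.68
tool_pos: [0.6136, 0.1444, 0.1244]
orientation: [3.141, -0.004, 0.334]
ft_force: [1.1, -0.4, -0.7]
opening: -0.0001
gripper_force: 0.6
```

Call:
servo_tool([
  [-6.6, -1.4, 0, -5.7, 0],
  [-6.6, -1.4, 0, -5.7, 0],
  [-6.6, -1.4, 0, -5.7, 0],
  [-6.6, -1.4, 0, -5.7, 0],
  [-6.6, -1.4, 0, -5.7, 0],
  [0, 0, 0, 0, 0],
])

```text
time: 16.42
tool_pos: [0.5816, 0.1341, 0.1242]
orientation: [3.14, -0.003, 0.827]
ft_force: [0.2, 1.1, 0.9]
opening: -0.0001
gripper_force: 0.6
```

```bash
python3 -c "
from h import *
arc(np.r_[2.16,2.24,np.arange(2.3,2.91,.1)],-17,120,phiclip=(-9,1.2))"
```

```text
t 16.425 sh [ 29.3 139. ] z 0.1242 phi 0.582 rp [ 3.14e+00 -3.00e-03] F [0.2 1.1 0.9] op -0.0001 q6 0.88
[[-2.0, -0.2, 0, -0.4, 0], [-5.2, -1.2, 0, -4.6, 0], [-3.9, -0.9, 0, -3.4, 0], [-6.6, -1.4, 0, -5.7, 0], [-6.6, -1.4, 0, -5.7, 0], [-6.6, -1.4, 0, -5.7, 0], [-6.6, -1.4, 0, -5.7, 0], [-6.6, -1.4, 0, -4.1, 0]]
[[-6.6, -1.2, 0, -0.0, 0]]
```

Call:
servo_tool([
  [-2, -0.2, 0, -0.4, 0],
  [-5.2, -1.2, 0, -4.6, 0],
  [-3.9, -0.9, 0, -3.4, 0],
  [-6.6, -1.4, 0, -5.7, 0],
  [-6.6, -1.4, 0, -5.7, 0],
  [-6.6, -1.4, 0, -5.7, 0],
  [0, 0, 0, 0, 0],
])

```text
time: 17.3
tool_pos: [0.5596, 0.1109, 0.1231]
orientation: [3.14, -0.0, 1.271]
ft_force: [0.8, 1.3, 0.1]
opening: 0.0002
gripper_force: 0.5
```

Call:
servo_tool([
  [-6.6, -1.4, 0, -5.7, 0],
  [-5, -1.1, 0, -3.5, 0],
  [0, 0, 0, 0, 0],
])

```text
time: 17.68
tool_pos: [0.555, 0.1016, 0.1229]
orientation: [3.139, -0.003, 1.431]
ft_force: [2.6, 3.5, 0.2]
opening: 0.0
gripper_force: 2.3
```

```bash
python3 -c "
from h import *
p,z,f=st()
for h in(9,11):
  q=p-(6+h)*np.array([np.cos(f),np.sin(f)])-[50,74.6];print(np.arctan2(q[1],q[0])-.96,np.hypot(*q))"
```

```text
t 17.675 sh [ -4.3 113.9] z 0.1229 phi 1.186 rp [ 3.139e+00 -3.000e-03] F [2.6 3.5 0.2] op 0.0 q6 0.22
1.7805043251309778 65.04181428137834
1.811255527063531 65.03943557073634
```

Call:
servo_tool([
  [-2, -0.4, 0, 0, 0],
  [0, 0, 0, 0, 0],
])

```text
time: 17.92
tool_pos: [0.5548, 0.101, 0.1229]
orientation: [3.138, -0.005, 1.432]
ft_force: [4.3, 6.9, -1.0]
opening: -0.0001
gripper_force: 3.9
```

Call:
servo_tool([
  [-2, -0.4, 0, 0, 0],
  [-1, 0, 0, 0, 0],
  [0, 0, 0, 0, 0],
])

```text
time: 18.3
tool_pos: [0.5546, 0.1, 0.1229]
orientation: [3.137, -0.009, 1.432]
ft_force: [6.0, 12.1, -2.1]
opening: -0.0002
gripper_force: 6.3
```

At the closed stop (about 13 N). I'll back off, lift and check.

Call:
servo_tool([
  [6, 0, 0, 0, 0],
  [12, 0, 0, 0, 0],
  [12, 0, -10, 0, 0],
  [0, 0, -40, 0, 0],
  [0, -20, -40, 0, 0],
  [0, -50, 0, 0, 0],
  [0, -50, 0, 0, 0],
  [0, 0, 0, 0, 0],
])

```text
time: 19.3
tool_pos: [0.435, 0.1424, 0.2128]
orientation: [-3.141, 0.0, 1.435]
ft_force: [0.5, -1.1, 0.2]
opening: 0.0003
gripper_force: 0.0
```

Run:
```python
from h import *
from cell import bot
st()
a=bot.get_image("top")["color"][160:310,235:405,::-1]
cv2.imwrite("pics/g.png",cv2.resize(a,None,fx=4,fy=4,interpolation=cv2.INTER_CUBIC))
```

```text
t 19.3 sh [-110.8  182.6] z 0.2128 phi 1.19 rp [-3.141  0.   ] F [ 0.5 -1.1  0.2] op 0.0003 q6 0.33
```

View pics/g.png

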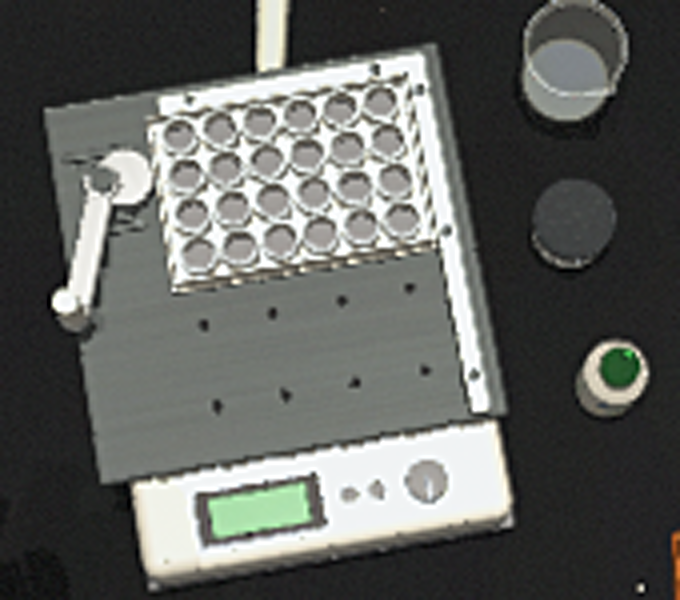

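Run:
```python
from h import *
from cell import bot
im=bot.get_image("top");g=cv2.imread("pics/g.png")
c=lambda l:np.array(l)/4+[235,160]-.375
q=S(ray(im,c([[66,300]]),.124))[0]-S(ray(im,c([[103,180]]),.098))[0];print("lever",np.arctan2(q[1],q[0])-.96)
print("plate corners",S(ray(im,c([[150,118],[175,291],[440,243]]),.092)))
# overlay expected home outline
def W(p,z):p=np.array(p)/1e3@M0.T+O0;return np.c_[p,np.full(len(p),z)]
P=W([[80,52.6],[80,-75],[-5.4,-75],[-5.4,52.6]],.092)
u=(proj(im,P)-[235,160]+.375)*4;cv2.polylines(g,[u.round().astype(int)],True,(0,0,255),1)
a=np.linspace(0,6.3,60);th=.96+1.83
cv2.imwrite("pics/h.png",cv2.resize(g[20:340,30:480],None,fx=1.7,fy=1.7))
```

```text
lever 1.8217830551322813
plate corners [[ 76.22059365  49.8252416 ]
 [ -8.40390929  50.85619574]
 [ -6.86926927 -74.47565715]]
```

View pics/h.png

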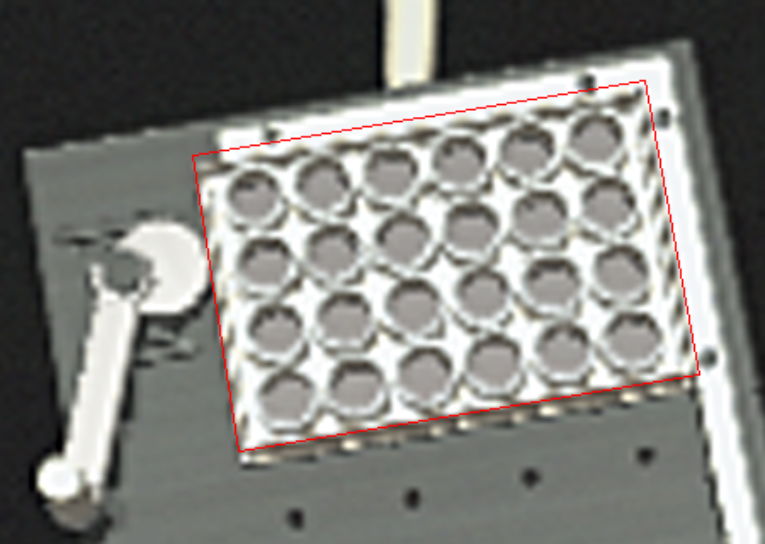

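Run:
```python
import cv2,numpy as np
f=cv2.imread("pics/f.png",0).astype(np.float32);g=cv2.imread("pics/g.png",0).astype(np.float32)
for s in((slice(85,285),slice(165,430)),(slice(85,180),slice(165,430)),(slice(180,285),slice(165,430))):
    print(cv2.phaseCorrelate(f[s],g[s],cv2.createHanningWindow(f[s].shape[::-1],cv2.CV_32F)))
```

```text
((0.032333530557792756, 0.0647745435093725), 0.7183453022992169)
((0.06446183456057497, 0.010901839014330506), 0.8423549319490974)
((0.07770995068960929, 0.010814890983724013), 0.6850810188324854)
```

```bash
python3 -c "
from cell import bot
print(bot.finish_job())"
```

```text
the job is handed in; nothing more can be done
None
```

I opened the lever, pushed the plate home against the back stop, closed the lever onto its stop (about 1.82 rad) and handed the job in. The hand-in gave no verdict, and the cam's clamping force was not measured.

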